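Clip the long column into its holder

ROBOT

A 6-joint arm with a two-finger parallel gripper is mounted at the origin on the work surface. World frame = base frame: x ahead of the robot, y to its left, z up, the work surface at z = 0. Lengths are in m, angles in rad, forces in N, time in s.
With the tool pointing down it reaches from about 0.375 to 0.975 m from the base axis. Payload 3.8 kg.
Tool frame: the origin (TCP) lies midway between the tips of the shut fingers; the grasp point (between the pads) lies 19 mm behind it (bot.grip_point_offset is the z of the grasp point in the tool frame, in m); z points along the fingers, y is the line along which they close (so a half turn about z gives the same grasp; the last joint's range is limited). The gripper opens to 85 mm and grips with 20 to 120 N. Pads are 22 mm wide; open, the fingers measure 114 mm over their backs; the gripper's body (76 mm by 85 mm) begins 54 mm behind the grasp point. The pads swing forward as they close: fully open they stand 13 mm farther back than shut.
Start: joints at [-1.163, 0.264, 1.604, -0, 1.274, -0.037], TCP at [0.29, -0.609, 0.231] pointing down, gripper open.
Joint ranges: [-2.63, 2.63], [-0.94, 2.18], [0.31, 2.57], [-1.31, 4.45], [0, 2.66], [-2.55, 2.55]. Speed limits (rad/s): [2.57, 2.57, 3.14, 3.14, 3.14, 3.14].

INTERFACE

Orientations are given as a rotation vector (axis times angle).
In Python, from workcell import sensors, optics, order, bot gives the robot as it stands.
- The arm moves only by the tool play_rows, never from a script. Its argument "commands" is a list of rows, each a list of 6 numbers: the shift along the tool's x, y, z in cm, then the turn, a rotation vector about the tool's x, y, z in rad. In form: [[dx, dy, dz, wx, wy, wz], ...]. A call has 1 to 5 rows; each row shifts and turns the commanded pose from where the row before left it, along the tool's axes as they then stand; what a row does not reach is not made up. A row lasts 1/12 s, in which the tool goes at most 41.7 mm and 7.16 degrees, less where a joint would pass 70% of its speed; a pose out of reach is approached as far as the arm can. A call with a gripper value outside its range is refused whole. "grip" is the closure, from 0 (fully open) to 1 (shut), set as the call begins (left out, the last holds). The fingers move at their own pace and stop on an object; "force" is the grip in N (left out, the last holds). Time passes only in rows, so rows that do not move let the fingers close. It gives the time, the measured TCP pose, the force, the opening and the grip force at its end, in the units of the state.
- sensors.read_state(): the state, without advancing time (a new reading comes with each control period).
- optics.read_camera(name): name is "scene" or "side" or "wrist"; returns the picture (420x560x3 uint8, red, green, blue); there is no depth.
- optics.camera_info(name): a dict with "mtx" (3x3 intrinsics, pixels), "R" (3x3) and "t" (3): a world point X has camera coordinates R X + t. Camera axes: x right, y down, z forward; pixel columns grow to the right and rows downward; lengths in m; the calibration is good to about 2 mm. A picture is of the moment at which its call begins: read the wrist's pose just before it. camera_info takes no time and is no camera call; for the wrist camera it gives the pose at the moment of the call.
- order.finish_job(): hands the job in; it is judged then, once.
The state is a dict: "time": time; "q": joint angles; "joint_vel": joint speeds; "joint_torque": joint torques, N m; "tool_pos": TCP position; "tcp_rot": TCP orientation; "wrist_force": force on the tool from outside, world axes, zero at the start; "torque": the same for the moment, N m; "width": opening from 0.0 (shut) to 1.0 (fully open); "grip_force": force on a finger pad.
Only numpy, scipy, OpenCV 4.12 (cv2) and the standard library are available. Lean on these libraries where they do the work, as an engineer would, in place of code of your own. Each camera call takes 0.05 s, during which the arm holds its last target. There are 200 camera calls.

TASK

Two steel columns lie in white rests on the right of the lab bench. Take the long one and press it down between the prongs of the clip holder on the left, past the sprung jaw, until it sits fully home in both forks and the jaw has snapped back over it; then let go and leave it there.

Things in the scene. Friction and masses are not known exactly. Their poses are not given: they have to be found in the camera images.
- column: The long steel column: tube 20 mm thick with dark end caps 28 mm thick, 200 mm long in all (168 between caps), 0.3 kg. Origin mid-length on its axis; own y along the tube. It lies loose in a white rest, axis 45 mm up, the middle 100 mm free to grasp from above (8 mm plate below). A like column 120 mm long in another rest is not wanted; which one lies nearer the robot varies.
- clip: Fixed clip holder. Origin on the bench under its middle, z up, own y along the clipped column. White base 100 x 160 x 8 mm; two upright forks 14 mm wide at y = -60 and +60 mm, between them nothing above 24 mm. Each fork: V seat, slot 26 mm wide, prong on -x 95 mm high with lip flared out from 74 mm up, prong on +x 62 mm high; outside that, the jaw.
- clip_seat (a point): Where the column's middle belongs when home: on the seat's axis, 60 mm above the bench, midway between the forks; axes as the clip's. Either way round; up to 15 mm off lengthwise is fine (the caps must stay outside the forks). A column merely laid on rests between nose and lip about 22 mm higher and 8 mm to -x, not home.
- jaw (a joint): Angle of the sprung steel jaw, rad: 0 closed, grows as it swings out to the clip's +x, stop 0.7. Hinge along the clip's y at x = 25, z = 18 mm. A slick nose over each fork slopes at 50 degrees from its tip (x = 1, z = 78 mm) up and out to z = 100 mm. The column pushed straight down (6 to 15 N) swings it out about 0.15 rad; it snaps back above the seated tube.
There are look-alikes about, which are no part of the job. What is shaped like the column but yellow is not meant.

How it is judged:
On the way:
1. The gripper presses the column in past the jaw: the jaw is swung out by more than 0.06 rad while the fingers are on the column and the column is at the clip (value of joint jaw above 0.06 rad and contact force between the fingers and column above 1 N and distance between column and clip_seat below 0.05 m), for 0.02 s.
At the end, for the whole second after the job is handed in: The long column lies at rest in both forks of the clip holder: its middle within 5 mm in height and 6 mm sideways of the seat, within 20 mm lengthwise, its axis within 10 degrees of the holder's, and the jaw closed over it (below 0.06 rad) (z of column in the frame of clip_seat between -0.005 and 0.005 m and x of column in the frame of clip_seat between -0.006 and 0.006 m and y of column in the frame of clip_seat between -0.02 and 0.02 m and angle between the y axis of column and the y axis of clip_seat, either way round below 0.17 rad and value of joint jaw below 0.06 rad and linear speed of column below 0.03 m/s); the robot touches nothing.
It also fails if it takes over 42 s, if anything falls off the work surface, if the arm or the gripper's body presses on something with over 40 N, if the wrist force passes 120 N, or if a joint passes its speed limit or range.

## Working session

There is one attempt and no reset: what is moved stays moved. The work goes in short steps, Python scripts to look and compute and a tool call to move; the robot and the scene stay as the last step left them, time stands still between calls to the robot, and variables do not carry over. Pictures are saved under pics/ and viewed, at most 10 in all, crops included, and the job is handed in when it is done.

Besides the shell and the picture viewer there is one more tool, called after ">>>" as name([rows], argument=value, ...), one row to a line, values as JSON. play_rows: Moves the arm, as the interface text tells. Its arguments: {"type":"object","properties":{"commands":{"type":"array","items":{"type":"array","items":{"type":"number"}}},"grip":{"type":"number"},"force":{"type":"number"}},"required":["commands"]}

```bash
mkdir -p pics; python3 - <<'E'
from workcell import sensors, optics
import cv2,numpy as np
for n in("scene","side"):
    im=optics.read_camera(n); cv2.imwrite(f"pics/{n}0.png",im[:,:,::-1])
    c=optics.camera_info(n); print(n,np.round(c["mtx"],1).tolist(),np.round(c["R"],3).tolist(),np.round(c["t"],3).tolist(),"cam",np.round(-c["R"].T@c["t"],3))
s=sensors.read_state();print(s["time"],s["tool_pos"],s["tcp_rot"],s["width"])
E
```

```text
scene [[507.3, 0.0, 279.6], [0.0, 507.3, 209.6], [0.0, 0.0, 1.0]] [[0.733, 0.68, 0.016], [0.582, -0.615, -0.533], [-0.353, 0.4, -0.846]] [-0.339, -0.212, 1.337] cam [ 0.843 -0.434  1.024]
side [[409.7, 0.0, 277.0], [0.0, 409.7, 204.1], [0.0, 0.0, 1.0]] [[-0.845, -0.535, -0.001], [-0.368, 0.584, -0.724], [0.388, -0.611, -0.69]] [0.345, 0.209, 0.749] cam [0.078 0.52  0.669]
0.1 [ 0.29018406 -0.60869128  0.23007044] [-3.06224518e+00 -6.92476690e-01  5.76588154e-04] 0.9966924001850797
```

View pics/scene0.png

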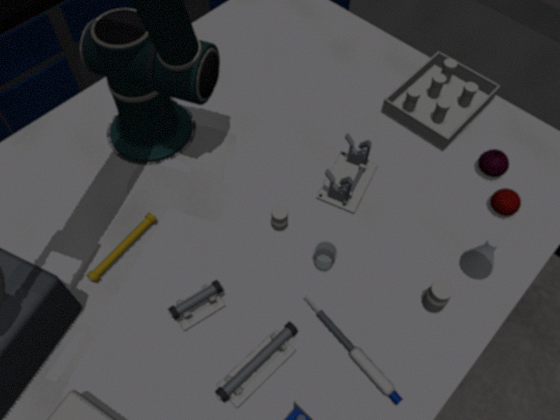

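View pics/side0.png

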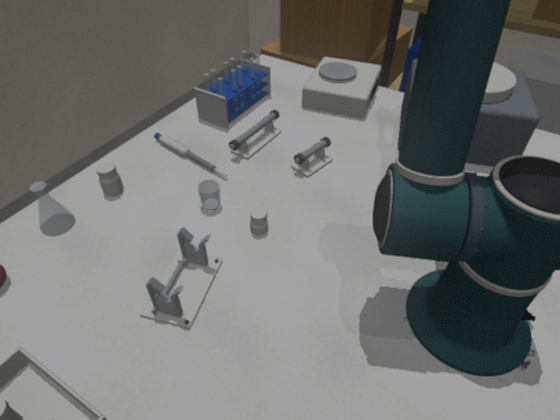

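Scene view: steel columns at (222,391)-(291,330) and (173,311)-(219,287), and a yellow look-alike at (95,276)-(152,217). The long one meant is (222..291, 330..391), since it is steel and the longer of the two. The clip is at about (348,178) in scene and (185,275) in side. I'll measure these and confirm in one enlarged crop.

```bash
cat > h.py <<'E'
import numpy as np,cv2
from workcell import optics,sensors
def ray(c,uv,z):
    d=c["R"].T@np.linalg.inv(c["mtx"])@np.array([uv[0],uv[1],1.]); o=-c["R"].T@c["t"]
    return o+d*(z-o[2])/d[2]
def proj(c,X):
    p=c["mtx"]@(c["R"]@np.asarray(X,float)+c["t"]); return p[:2]/p[2]
E
python3 - <<'E'
from h import *
a=cv2.imread("pics/scene0.png");b=cv2.imread("pics/side0.png")
g=lambda i,s:cv2.convertScaleAbs(i,alpha=s)
p1=cv2.resize(g(a[315:405,205:325],1.6),(400,300),interpolation=cv2.INTER_CUBIC)
p2=cv2.resize(g(a[125:215,300:420],1.6),(400,300),interpolation=cv2.INTER_CUBIC)
p3=cv2.resize(g(b[100:160,215:295],1.4),(400,300),interpolation=cv2.INTER_CUBIC)
p4=cv2.resize(g(b[225:330,120:260],1.4),(400,300),interpolation=cv2.INTER_CUBIC)
cv2.imwrite("pics/crop1.png",np.vstack([np.hstack([p1,p2]),np.hstack([p3,p4])]))
c=optics.camera_info("scene")
for e in ([(222,391),(291,330)],[(173,311),(219,287)]):
    P=[ray(c,u,.045) for u in e]; print(np.round(P,3).tolist(),np.linalg.norm(P[0]-P[1]))
E
```

```text
[[0.628, -0.338, 0.045], [0.643, -0.164, 0.045]] 0.17481294297674543
[[0.443, -0.297, 0.045], [0.473, -0.198, 0.045]] 0.10381794611142374
```

View pics/crop1.png

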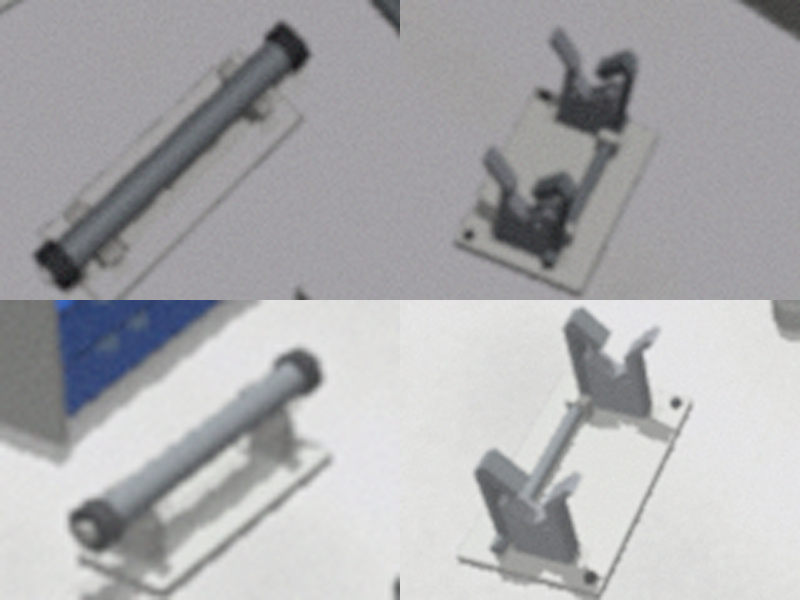

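The crop shows the wanted column with its dark caps at scene (223,394) and (291,328). In the clip, the tall flared prongs are on the left in scene, and the jaw with its hinge bar is on the right.

```bash
cat >> h.py <<'E'
def tri(cs,uvs):
    A=[];b=[]
    for c,uv in zip(cs,uvs):
        P=c["mtx"]@np.c_[c["R"],c["t"]]
        for k in(0,1): r=uv[k]*P[2]-P[k]; A.append(r[:3]);b.append(-r[3])
    return np.linalg.lstsq(np.array(A),np.array(b),rcond=None)[0]
E
python3 - <<'E'
from h import *
cS=optics.camera_info("scene");cD=optics.camera_info("side")
def caps(n,x0,y0,x1,y1,th):
    g=cv2.cvtColor(cv2.imread(f"pics/{n}0.png")[y0:y1,x0:x1],cv2.COLOR_BGR2GRAY)
    k,l,s,ce=cv2.connectedComponentsWithStats((g<th).astype(np.uint8))
    o=[(s[i,4],ce[i]+[x0,y0]) for i in range(1,k) if s[i,4]>12]; print(n,[(int(a),np.round(p,1).tolist()) for a,p in o]); return [p for a,p in sorted(o,key=lambda q:-q[0])[:2]]
A=sorted(caps("scene",205,315,310,410,45),key=lambda p:p[0]);B=sorted(caps("side",225,105,285,158,75),key=lambda p:-p[0])
P=[ray(cS,u,.045) for u in A];print("scene@45",np.round(P,4).tolist(),np.linalg.norm(P[0]-P[1]))
Q=[ray(cD,u,.045) for u in B];print("side@45",np.round(Q,4).tolist(),np.linalg.norm(Q[0]-Q[1]))
for i in (0,1):print("tri",np.round([tri([cS,cD],[A[i],B[j]]) for j in(0,1)],4).tolist())
f=lambda q:(300+q[0]*.3-120, 125+q[1]*.3)
S=[f(q) for q in [(530,90),(660,133),(582,293),(455,243)]]
C=np.array([ray(cS,u,.008) for u in S]);print("clip",np.round(C,3).tolist(),[round(np.linalg.norm(C[i]-C[(i+1)%4]),3) for i in range(4)],C.mean(0))
g=lambda q:(120+(q[0]-400)*.35,225+(q[1]-300)*.35)
D=np.array([ray(cD,g(u),.008) for u in [(693,402),(600,597),(460,558)]]);print("side",np.round(D,3).tolist(),np.linalg.norm(D[0]-D[1]),np.linalg.norm(D[1]-D[2]),(D[0]+D[2])/2)
# tall prong tops (scene/side), pairs
for a,b in (((556,35),(650,335)),((490,155),(570,480))): print("lip",a,tri([cS,cD],[f(a),g(b)]),)
E
```

```text
scene [(81, [291.3, 328.8]), (107, [222.8, 394.1]), (17, [296.4, 407.8])]
side [(259, [235.1, 110.9]), (44, [273.1, 116.8]), (70, [236.2, 144.2])]
scene@45 [[0.6331, -0.3406, 0.045], [0.6423, -0.1614, 0.045]] 0.1794763186024911
side@45 [[0.639, -0.1666, 0.045], [0.74, -0.2979, 0.045]] 0.165693699125613
tri [[0.6552, -0.3028, -0.0253], [0.6717, -0.3162, 0.0714]]
tri [[0.6407, -0.1632, 0.0461], [0.6566, -0.1865, 0.1274]]
clip [[0.412, 0.277, 0.008], [0.509, 0.313, 0.008], [0.555, 0.16, 0.008], [0.461, 0.131, 0.008]] [np.float64(0.104), np.float64(0.159), np.float64(0.098), np.float64(0.155)] [0.48416726 0.22033332 0.008     ]
side [[0.454, 0.136, 0.008], [0.408, 0.288, 0.008], [0.502, 0.315, 0.008]] 0.1588257091748573 0.09729756304505874 [0.4776381  0.22529933 0.008     ]
lip (556, 35) [0.44444115 0.2098242  0.15593553]
lip (490, 155) [0.44844303 0.21867291 0.01917268]
```

>>> play_rows([
  [3.12,-1.16,0,0,0,0],
  [3.12,-1.16,0,0,0,0],
  [3.12,-1.16,0,0,0,0],
  [3.12,-1.16,0,0,0,0],
  [3.12,-1.16,0,0,0,0],
], grip=0)

```text
time: 0.52
tool_pos: [0.4068, -0.4884, 0.2306]
tcp_rot: [-3.063, -0.692, 0.001]
wrist_force: [0.4, -1.2, -0.2]
width: 0.996
grip_force: 0.0
```

>>> play_rows([
  [3.12,-1.16,0,0,0,0],
  [3.12,-1.16,0,0,0,0],
  [3.12,-1.16,0,0,0,0],
  [3.12,-1.16,0,0,0,0],
  [3.12,-1.16,0,0,0,0],
])

```text
time: 0.93
tool_pos: [0.5228, -0.3688, 0.2307]
tcp_rot: [-3.064, -0.693, 0.001]
wrist_force: [1.0, -0.8, -0.8]
width: 0.997
grip_force: 0.0
```

>>> play_rows([
  [3.12,-1.16,0,0,0,0],
  [3.12,-1.16,0,0,0,0],
  [3.12,-1.16,0,0,0,0],
  [3.12,-1.16,0,0,0,0],
  [3.12,-1.16,0,0,0,0],
])

```text
time: 1.35
tool_pos: [0.6386, -0.2493, 0.2306]
tcp_rot: [-3.064, -0.693, 0.002]
wrist_force: [1.0, -0.7, 0.8]
width: 0.997
grip_force: 0.0
```

>>> play_rows([
  [0,0,0,0,0,-0.1075],
  [0,0,0,0,0,-0.1075],
  [0,0,0,0,0,-0.1075],
  [0,0,0,0,0,-0.1075],
  [0,0,0,0,0,-0.1075],
])

```text
time: 1.77
tool_pos: [0.6378, -0.2504, 0.2304]
tcp_rot: [-2.765, -1.489, 0.001]
wrist_force: [0.7, 0.7, -0.8]
width: 0.995
grip_force: 0.0
```

>>> play_rows([
  [0,0,0,0,0,-0.1075],
  [0,0,0,0,0,-0.1075],
  [0,0,0,0,0,-0.1075],
  [0,0,0,0,0,-0.1075],
  [0,0,0,0,0,-0.1075],
])

```text
time: 2.18
tool_pos: [0.6376, -0.2507, 0.2304]
tcp_rot: [-2.271, -2.169, 0.001]
wrist_force: [-0.2, 0.8, -0.6]
width: 0.994
grip_force: 0.0
```

```bash
python3 - <<'E'
from h import *
from scipy.spatial.transform import Rotation as Ro
s=sensors.read_state();c=optics.camera_info("wrist");im=optics.read_camera("wrist")
cv2.imwrite("pics/w1.png",im[:,:,::-1])
R=Ro.from_rotvec(s["tcp_rot"]).as_matrix();print(s["time"],s["tool_pos"],np.round(R,3).tolist(),s["q"])
print("cam",-c["R"].T@c["t"]);print(proj(c,[.6331,-.3406,.045]),proj(c,[.6423,-.1614,.045]))
E
```

```text
2.1833 [ 0.63762072 -0.25066346  0.23044615] [[0.046, 0.999, -0.001], [0.999, -0.046, 0.001], [0.001, -0.001, -1.0]] [-4.10924261e-01  2.84222815e-01  1.58001527e+00  1.71604596e-05
  1.27877443e+00 -3.65283359e-01]
cam [ 0.64133817 -0.16710613  0.37320556]
[280.35925585 260.05292735] [281.18533486 109.33143481]
```

View pics/w1.png

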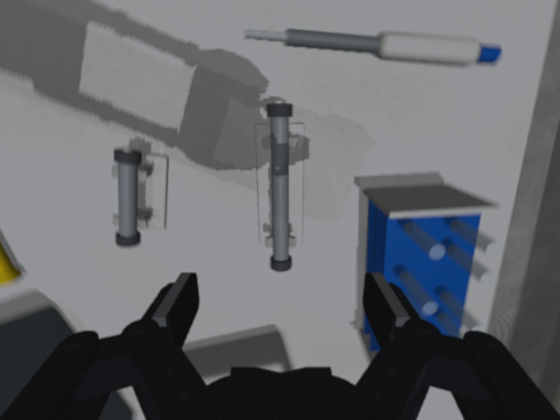

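The column's caps are at (280,110) and (281,262), aligned with the jaws and on the predicted spot. The rack on the right is clear of the fingers. I'll descend 20.4 cm and grasp.

>>> play_rows([
  [-0.15,0,3.4,0,0,0],
  [0,0,3.4,0,0,0],
  [0,0,3.4,0,0,0],
  [0,0,3.4,0,0,0],
  [0,0,3.4,0,0,0],
])

```text
time: 2.65
tool_pos: [0.6375, -0.2522, 0.0595]
tcp_rot: [-2.28, -2.161, 0.0]
wrist_force: [0.9, -0.8, -1.0]
width: 0.999
grip_force: 0.0
```

>>> play_rows([
  [0,0,0.9,0,0,0],
  [0,0,0.9,0,0,0],
  [0,0,0.8,0,0,0],
  [0,0,0.8,0,0,0],
  [0,0,0,0,0,0],
])

```text
time: 3.07
tool_pos: [0.6383, -0.2525, 0.0274]
tcp_rot: [2.277, 2.163, 0.0]
wrist_force: [-0.5, -0.9, -1.8]
width: 0.999
grip_force: 0.0
```

>>> play_rows([
  [0,0,0,0,0,0],
  [0,0,0,0,0,0],
  [0,0,0,0,0,0],
  [0,0,0,0,0,0],
  [0,0,0,0,0,0],
], grip=1, force=80)

```text
time: 3.48
tool_pos: [0.6384, -0.2526, 0.0281]
tcp_rot: [2.277, 2.163, 0.001]
wrist_force: [-0.1, -0.3, 0.2]
width: 0.299
grip_force: 0.0
```

>>> play_rows([
  [0,0,0,0,0,0],
  [0,0,0,0,0,0],
  [0,0,0,0,0,0],
  [0,0,0,0,0,0],
  [0,0,0,0,0,0],
])

```text
time: 3.9
tool_pos: [0.6366, -0.2525, 0.0283]
tcp_rot: [-2.276, -2.163, 0.003]
wrist_force: [-6.4, 0.2, 7.7]
width: 0.209
grip_force: 77.9
```

>>> play_rows([
  [0,0,-2,0,0,0],
  [0,0,-4,0,0,0],
  [0,0,-4,0,0,0],
  [0,0,-4,0,0,0],
  [0,0,-4,0,0,0],
])

```text
time: 4.32
tool_pos: [0.6369, -0.2519, 0.2078]
tcp_rot: [-2.276, -2.163, 0.001]
wrist_force: [1.5, 0.0, -3.1]
width: 0.205
grip_force: 78.6
```

>>> play_rows([
  [3.11,-1.2,-2,0,0,0],
  [3.11,-1.2,-2,0,0,0],
  [3.11,-1.2,0,0,0,0],
  [3.11,-1.2,0,0,0,0],
  [3.11,-1.2,0,0,0,0],
])

```text
time: 4.73
tool_pos: [0.5849, -0.0927, 0.2473]
tcp_rot: [-2.278, -2.163, -0.0]
wrist_force: [-0.4, 0.7, -3.3]
width: 0.21
grip_force: 78.9
```

>>> play_rows([
  [3.11,-1.2,0,0,0,0],
  [3.11,-1.2,0,0,0,0],
  [3.11,-1.2,0,0,0,0],
  [3.11,-1.2,0,0,0,0],
  [3.11,-1.2,0,0,0,0],
])

```text
time: 5.15
tool_pos: [0.5324, 0.0657, 0.2465]
tcp_rot: [-2.277, -2.163, 0.002]
wrist_force: [-0.7, 0.1, -3.5]
width: 0.204
grip_force: 78.9
```

>>> play_rows([
  [3.11,-1.2,0,0,0,0],
  [3.11,-1.2,0,0,0,0],
  [3.11,-1.2,0,0,0,0],
  [3.11,-1.2,0,0,0,0],
  [3.11,-1.2,0,0,0,0],
])

```text
time: 5.57
tool_pos: [0.4805, 0.2238, 0.2465]
tcp_rot: [-2.277, -2.164, 0.002]
wrist_force: [0.4, -0.0, -3.6]
width: 0.205
grip_force: 78.9
```

>>> play_rows([
  [0,0,0,0,0,-0.069],
  [0,0,0,0,0,-0.069],
  [0,0,0,0,0,-0.069],
  [0,0,0,0,0,-0.069],
  [0,0,0,0,0,-0.069],
])

```text
time: 5.98
tool_pos: [0.4811, 0.2227, 0.2463]
tcp_rot: [-1.867, -2.526, 0.002]
wrist_force: [-0.9, 0.0, -2.5]
width: 0.208
grip_force: 79.0
```

```bash
python3 - <<'E'
from h import *
from scipy.spatial.transform import Rotation as Ro
s=sensors.read_state();c=optics.camera_info("wrist");im=optics.read_camera("wrist")
cv2.imwrite("pics/w2.png",im[:,:,::-1]); np.savez("w2.npz",**c)
v=np.hstack([cv2.resize(cv2.convertScaleAbs(im[60:360,130:430],alpha=1.3),(600,600))])
cv2.imwrite("pics/w2c.png",v[:,:,::-1])
R=Ro.from_rotvec(s["tcp_rot"]).as_matrix();print(s["time"],s["tool_pos"],np.round(R,3).tolist(),np.round(s["wrist_force"],1),s["width"])
y=np.deg2rad(17);ex=np.array([np.cos(y),np.sin(y),0]);ey=np.array([-ex[1],ex[0],0]);o=np.array([.481,.223,0])
for a,b,h in((-.05,-.08,.008),(.05,-.08,.008),(.05,.08,.008),(-.05,.08,.008)):print((a,b),(proj(c,o+a*ex+b*ey+[0,0,h])-[130,60])*2)
E
```

```text
5.9833 [0.48109918 0.22265308 0.24633967] [[-0.294, 0.956, -0.002], [0.956, 0.294, -0.001], [-0.0, -0.002, -1.0]] [-0.9  0.  -2.5] 0.20776180365838492
(-0.05, -0.08) [231.60193094 351.60981233]
(0.05, -0.08) [371.65939883 351.73767247]
(0.05, 0.08) [382.06264589 115.37978493]
(-0.05, 0.08) [221.73212159 115.25170493]
```

View pics/w2c.png

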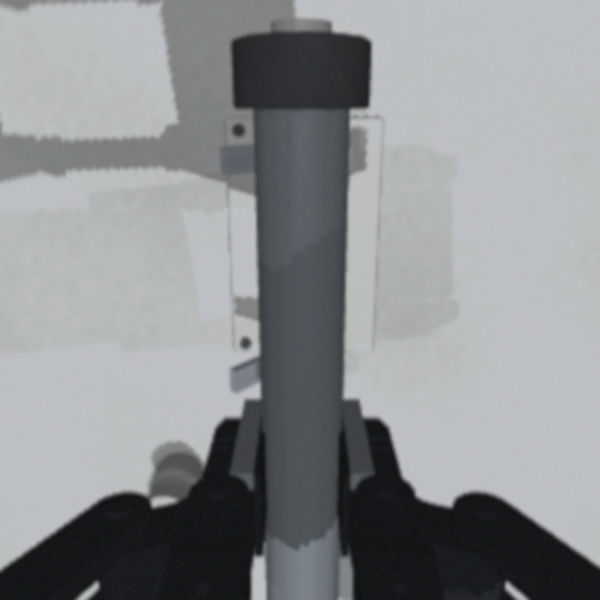

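```bash
python3 - <<'E'
from h import *
c=dict(np.load("w2.npz"));T=np.array([.4811,.2227,.2463])
p=lambda u,z:ray(c,(u[0]/2+130,u[1]/2+60),z)
L=[p((226,118),.008),p((233,350),.008)];R=[p((382,116),.008),p((375,348),.008)]
print(np.round(L+R,4).tolist()); m=(L[0]+L[1]+R[0]+R[1])/4
d=(L[0]-L[1]+R[0]-R[1]);d/=np.linalg.norm(d);print("clip mid",m,"yaw",np.degrees(np.arctan2(-d[0],d[1])),"w",np.linalg.norm(L[0]-R[0]),np.linalg.norm(L[0]-L[1]))
ex=np.array([d[1],-d[0],0])
cap=(p((232,70),.2653)+p((371,70),.2653))/2;t=(p((268,480),.2653)+p((338,480),.2653))/2
a=cap-t;print("col yaw",np.degrees(np.arctan2(-a[0],a[1])))
for n,q in(("cap",cap),("tube",t),("TCP",T)):print(n,"x",(q-m)@ex*1e3,"y",(q-m)@d*1e3)
print("cap inner/outer y",[(p((301,v),.279)-m)@d*1e3 for v in(107,35)])
E
```

```text
[[0.4128, 0.2841, 0.008], [0.4572, 0.1334, 0.008], [0.5055, 0.3138, 0.008], [0.5535, 0.1645, 0.008]]
clip mid [0.48224884 0.22394304 0.008     ] yaw 17.134203550741642 w 0.09739164551934247 0.15713473919949209
col yaw 17.282010816394237
cap x -1.5304968596872004 y 90.34045627979116
tube x -1.2841247138286842 y -5.162648867864999
TCP x -1.4640609106139995 y -0.8494060240812429
cap inner/outer y [np.float64(83.38479407207991), np.float64(95.12168636570584)]
```

The clip middle is at (0.482,0.224) with yaw 17.1°, and the held column is parallel to it, 1.4 mm to its −x. I'll correct that, then descend in stages.

>>> play_rows([
  [0.2,0.14,3,0,0,0],
  [0,0,3,0,0,0],
  [0,0,3,0,0,0],
  [0,0,3,0,0,0],
  [0,0,2,0,0,0],
])

```text
time: 6.45
tool_pos: [0.4803, 0.224, 0.1036]
tcp_rot: [-1.873, -2.519, 0.007]
wrist_force: [0.2, -0.6, -4.2]
width: 0.205
grip_force: 79.1
```

>>> play_rows([
  [0,0,0,0,0,0],
  [0,0,0,0,0,0],
])

```text
time: 6.62
tool_pos: [0.4811, 0.2243, 0.1057]
tcp_rot: [-1.872, -2.52, 0.006]
wrist_force: [0.8, 0.7, -3.4]
width: 0.206
grip_force: 78.9
```

```bash
python3 - <<'E'
from h import *
s=sensors.read_state();print(s["time"],s["tool_pos"],s["wrist_force"])
a=optics.read_camera("scene")[:,:,::-1];b=optics.read_camera("side")[:,:,::-1]
v=np.hstack([cv2.resize(a[115:220,290:395],(400,400)),cv2.resize(b[210:340,110:240],(400,400))])
cv2.imwrite("pics/h1.png",cv2.convertScaleAbs(v,alpha=1.4))
E
```

```text
6.6167 [0.48105746 0.22431393 0.10568516] [ 0.7859474   0.69167237 -3.36590996]
```

View pics/h1.png

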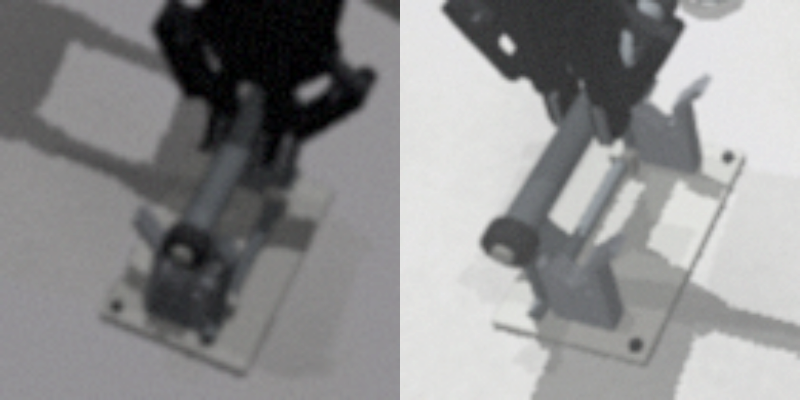

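The column stands over the forks, between lip and nose, and aligned. Pressing down gradually.

>>> play_rows([
  [0,0.1,0.7,0,0,0],
  [0,0,0.7,0,0,0],
  [0,0,0.7,0,0,0],
  [0,0,0,0,0,0],
], force=100)

```text
time: 7.05
tool_pos: [0.4827, 0.2249, 0.0849]
tcp_rot: [-1.872, -2.522, 0.003]
wrist_force: [-0.7, 0.0, -3.3]
width: 0.201
grip_force: 98.4
```

>>> play_rows([
  [0,0,0.5,0,0,0],
  [0,0,0.5,0,0,0],
  [0,0,0.5,0,0,0],
  [0,0,0,0,0,0],
])

```text
time: 7.38
tool_pos: [0.4831, 0.2253, 0.0724]
tcp_rot: [-1.871, -2.522, 0.002]
wrist_force: [-7.6, -1.7, 7.2]
width: 0.2
grip_force: 100.1
```

>>> play_rows([
  [0,0,0.4,0,0,0],
  [0,0,0.4,0,0,0],
  [0,0,0.4,0,0,0],
  [0,0,0,0,0,0],
])

```text
time: 7.72
tool_pos: [0.4801, 0.2241, 0.0568]
tcp_rot: [-1.87, -2.519, 0.01]
wrist_force: [-4.2, -0.7, -5.0]
width: 0.202
grip_force: 98.9
```

>>> play_rows([
  [0,0,0.4,0,0,0],
  [0,0,0.4,0,0,0],
  [0,0,0.2,0,0,0],
  [0,0,0,0,0,0],
])

```text
time: 8.05
tool_pos: [0.4801, 0.2241, 0.0482]
tcp_rot: [-1.87, -2.519, 0.01]
wrist_force: [-10.2, -3.7, 2.1]
width: 0.198
grip_force: 99.8
```

>>> play_rows([
  [0,-0.05,0.25,0,0,0],
  [0,0,0.25,0,0,0],
  [0,0,0,0,0,0],
])

```text
time: 8.3
tool_pos: [0.4797, 0.224, 0.0462]
tcp_rot: [-1.869, -2.519, 0.012]
wrist_force: [-20.1, -6.7, 25.4]
width: 0.201
grip_force: 102.5
```

>>> play_rows([
  [0,0,0.2,0,0,0],
  [0,0,0,0,0,0],
  [0,0,0,0,0,0],
])

```text
time: 8.55
tool_pos: [0.4797, 0.2241, 0.0461]
tcp_rot: [-1.869, -2.519, 0.012]
wrist_force: [-25.4, -9.7, 36.9]
width: 0.202
grip_force: 104.1
```

It has hit bottom, with a sideways load. I'll ease 2–3 mm to −x so it can settle in the V.

>>> play_rows([
  [0,-0.15,0,0,0,0],
  [0,-0.1,0,0,0,0],
  [0,0,0,0,0,0],
  [0,0,0,0,0,0],
])

```text
time: 8.88
tool_pos: [0.4797, 0.224, 0.0461]
tcp_rot: [-1.871, -2.521, 0.004]
wrist_force: [-18.1, -5.8, 30.4]
width: 0.201
grip_force: 102.6
```

```bash
python3 - <<'E'
from h import *
s=sensors.read_state();print(s["time"],s["tool_pos"],s["wrist_force"])
a=optics.read_camera("scene")[:,:,::-1];b=optics.read_camera("side")[:,:,::-1]
v=np.hstack([cv2.resize(a[115:220,290:395],(400,400)),cv2.resize(b[210:340,110:240],(400,400))])
cv2.imwrite("pics/h2.png",cv2.convertScaleAbs(v,alpha=1.4))
E
```

```text
8.8833 [0.47968883 0.22404492 0.04612352] [-18.11809292  -5.75114474  30.39558026]
```

View pics/h2.png

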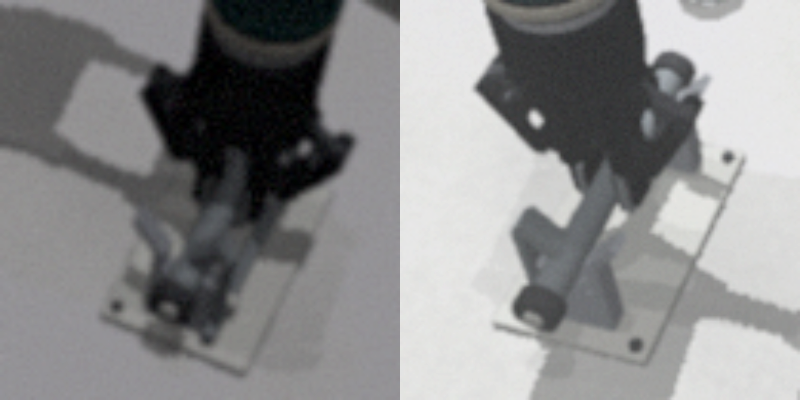

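Both views show the tube down in the forks with the noses over it. I'll relieve the load, open, retreat and check.

>>> play_rows([
  [0,-0.1,-0.2,0,0,0],
  [0,-0.05,0,0,0,0],
  [0,0,0,0,0,0],
])

```text
time: 9.23
tool_pos: [0.4797, 0.224, 0.0464]
tcp_rot: [1.872, 2.522, 0.0]
wrist_force: [-7.2, -4.3, 12.6]
width: 0.201
grip_force: 100.3
```

>>> play_rows([
  [0,0,0,0,0,0],
  [0,0,0,0,0,0],
  [0,0,0,0,0,0],
  [0,0,0,0,0,0],
  [0,0,0,0,0,0],
], grip=0)

```text
time: 9.65
tool_pos: [0.4801, 0.2243, 0.0445]
tcp_rot: [1.872, 2.522, 0.002]
wrist_force: [0.8, -0.0, -0.1]
width: 0.895
grip_force: 0.0
```

>>> play_rows([
  [0,0,0,0,0,0],
  [0,0,0,0,0,0],
  [0,0,-1,0,0,0],
  [0,0,-2,0,0,0],
  [0,0,-3,0,0,0],
])

```text
time: 10.07
tool_pos: [0.4769, 0.223, 0.1026]
tcp_rot: [-1.87, -2.52, 0.008]
wrist_force: [0.6, 0.3, 0.5]
width: 0.996
grip_force: 0.0
```

>>> play_rows([
  [0,0,-4,0,0,0],
  [0,0,-4,0,0,0],
  [0,0,-4,0,0,0],
  [0,0,-4,0,0,0],
  [0,0,0,0,0,0],
])

```text
time: 10.48
tool_pos: [0.484, 0.226, 0.2756]
tcp_rot: [1.867, 2.516, 0.023]
wrist_force: [1.5, -0.1, 0.8]
width: 1.002
grip_force: 0.0
```

```bash
python3 - <<'E'
from h import *
s=sensors.read_state();c=optics.camera_info("wrist")
w=optics.read_camera("wrist")[:,:,::-1];b=optics.read_camera("side")[:,:,::-1];a=optics.read_camera("scene")[:,:,::-1]
cv2.imwrite("pics/fw.png",w);cv2.imwrite("pics/fs.png",b);np.savez("wf.npz",**c);cv2.imwrite("pics/fa.png",a)
v=np.hstack([cv2.resize(w[60:330,170:390],(400,491)),cv2.resize(b[210:340,120:226],(400,491))])
cv2.imwrite("pics/f.png",cv2.convertScaleAbs(v,alpha=1.3));print(s["time"],s["tool_pos"],s["wrist_force"],s["width"])
E
```

```text
10.4833 [0.48403866 0.22595406 0.27558931] [ 1.48270381 -0.09967103  0.80585652] 1.001735672182046
```

View pics/f.png

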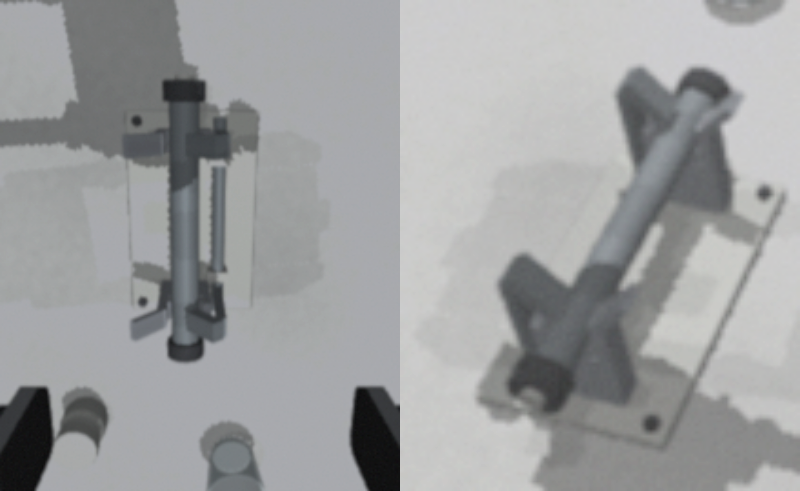

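```bash
python3 - <<'E'
from h import *
c=dict(np.load("wf.npz"));cD=optics.camera_info("side");cS=optics.camera_info("scene")
W=lambda u:(170+u[0]*.55,60+u[1]*.55);S=lambda u:(120+(u[0]-400)*.265,210+u[1]*.265)
y=np.radians(17.1);ex=np.array([np.cos(y),np.sin(y),0]);ey=np.array([-ex[1],ex[0],0]);m=np.array([.4822,.2239,.06])
# refine clip mid from same wrist picture: base corners
C=[ray(c,W(u),.008) for u in((126,109),(259,110),(132,305),(253,306))];mm=np.mean(C,0);print("clip",mm)
m[:2]=mm[:2]
E=[]
for a,b in(((184,90),(541,382)),((185,348),(703,83))):
    X=tri([c,cD],[W(a),S(b)]);E.append(X);print("cap",X,"resid",proj(c,X)-W(a),proj(cD,X)-S(b))
    q=ray(c,W(a),.06)-m;print(" plane60: x %.1f y %.1f"%(q@ex*1e3,q@ey*1e3))
d=(E[0]+E[1])/2-m;print("mid x,y,z mm",d@ex*1e3,d@ey*1e3,d[2]*1e3,"len",np.linalg.norm(E[0]-E[1]))
E
```

```text
clip [0.48245173 0.22473919 0.008     ]
cap [0.45127002 0.31016837 0.058945  ] resid [ 0.11757495 -0.106296  ] [ 0.04929221 -0.01804866]
 plane60: x -4.8 y 90.7
cap [0.50168216 0.13725813 0.06727478] resid [-0.43815098  0.77417367] [-0.20734595  0.21401334]
 plane60: x -6.9 y -91.7
mid x,y,z mm -6.013142859663483 0.7764920241624733 3.109888783425052 len 0.18030175546590854
```

The check is ambiguous: about −5 mm in x and +3 mm in z. The arm was still settling when that picture was taken, so I'll put the wrist camera straight over the clip and look again at rest.

>>> play_rows([
  [-2,0,1,0,0,0],
  [-3,0,2,0,0,0],
  [-3,0,2,0,0,0],
  [0,0,2,0,0,0],
  [0,0,0,0,0,0],
])

```text
time: 11.05
tool_pos: [0.498, 0.1449, 0.1874]
tcp_rot: [-1.871, -2.514, 0.015]
wrist_force: [-1.2, 0.3, -0.1]
width: 1.002
grip_force: 0.0
```

>>> play_rows([
  [0,0,0,0,0,0],
  [0,0,0,0,0,0],
  [0,0,0,0,0,0],
  [0,0,0,0,0,0],
  [0,0,0,0,0,0],
])

```text
time: 11.47
tool_pos: [0.5032, 0.1482, 0.1956]
tcp_rot: [1.87, 2.523, 0.003]
wrist_force: [-0.8, 0.1, -0.1]
width: 0.997
grip_force: 0.0
```

```bash
python3 - <<'E'
from h import *
s=sensors.read_state();c=optics.camera_info("wrist")
w=optics.read_camera("wrist")[:,:,::-1];np.savez("wg.npz",**c);cv2.imwrite("pics/gw.png",w)
y=np.radians(17.1);ex=np.array([np.cos(y),np.sin(y),0]);ey=np.array([-ex[1],ex[0],0]);m=np.array([.4822,.2239,0])
p=proj(c,m+[0,0,.06]);print(s["tool_pos"],s["tcp_rot"],"seat px",p,"cam",-c["R"].T@c["t"])
x0,y0=int(p[0])-80,int(p[1])-110; v=cv2.resize(w[y0:y0+220,x0:x0+160],None,fx=2.7,fy=2.7,interpolation=cv2.INTER_CUBIC);print(x0,y0)
cv2.imwrite("pics/g.png",cv2.convertScaleAbs(v,alpha=1.4))
E
```

```text
[0.50317196 0.14821789 0.19556809] [1.86996351 2.52279467 0.00270917] seat px [282.43982217 120.90850972] cam [0.47811117 0.22825738 0.33826184]
202 10
```

View pics/g.png

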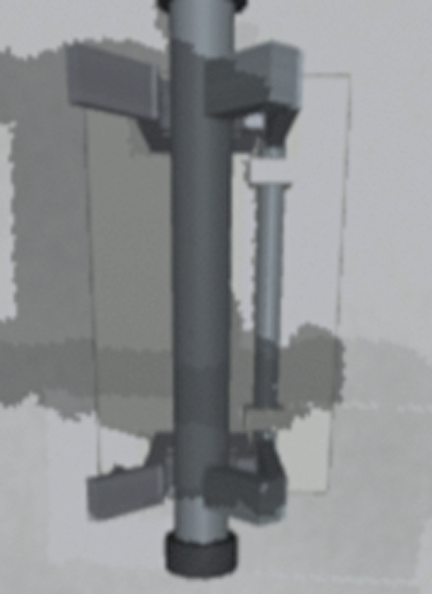

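The camera now stands steady over the clip. In the crop:
- **Tube:** its axis is at column 201.
- **Jaw:** both nose tips, at column 205, lap over the tube. The nose tip is about 1 mm from the tube axis, as it should be with the jaw closed.
- **Hinge:** it is at column 269, about 26 mm from the tube axis against a nominal 25 mm. The −5 mm offset therefore comes from the base plate not being centred on the seat.
- **Height:** the tube-to-base width ratio is 0.229 and 0.232 at the two ends. A seated tube should give 0.237 and a merely laid one 0.258, so it is level and home.

Handing in.

```bash
python3 -c "
from workcell import order
print(order.finish_job())"
```

```text
the job is handed in; nothing more can be done
None
```

I pressed the long column down past the jaw into both forks, let go and handed the job in. The last pictures show it level in the seat with the jaw closed over it, but no verdict came back.

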